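# Draw a strainer from a gear housing and clip it up

### The arm

A 6-joint arm with a two-finger parallel gripper is mounted at the origin on the work surface. World frame = base frame: x ahead of the robot, y to its left, z up, the work surface at z = 0. Lengths are in mm, angles in rad, forces in N, time in s.
With the tool pointing down it reaches from about 350 to 875 mm from the base axis. Payload 4.2 kg.
Tool frame: the origin (TCP) lies on the mounting face of the last link; the fingertips stand 173 mm ahead of it and the grasp point (between the pads) lies grip_point_offset ahead of it (grip_point_offset is the distance from the TCP to the grasp point, in mm); z points along the fingers, y is the line along which they close (so a half turn about z gives the same grasp; the last joint's range is limited). The gripper opens to 85 mm and grips with 20 to 120 N. Pads are 22 mm wide; open, the fingers measure 114 mm over their backs; the gripper's body (76 mm by 85 mm) begins 54 mm behind the grasp point. The pads swing forward as they close: fully open they stand 13 mm farther back than shut.
Start: joints at [1.425, 0.385, 0.008, 0, -1.194, -0.259], TCP at [246.114, 574.481, 404.712] pointing down, gripper open.
Joint ranges: [-3.14, 3.14], [-1.21, 2.06], [-1.07, 1.41], [-3.16, 2.05], [-2.99, -0.16], [-3.1, 3.1]. Speed limits (rad/s): [2.79, 2.79, 3.14, 3.14, 3.14, 3.14].

### API

Orientations are given as a unit quaternion [x, y, z, w].
In Python, from bench import read_state, get_image, job_done, recognise, place_of, grip_point_offset gives the robot as it stands. The module is installed in compiled form; this text tells all that it offers.
- The arm moves only by the tool carry_out, never from a script. Its arguments are lists of equal length, an entry for each row: "slide": the shift along the tool's x, y, z in m, a list of three; "roll": the turn about the tool's z in degrees; "claw": the finger opening in m, from 0 to 0.0854. A call has 1 to 8 rows; each row is the pose to reach, as a shift and turn from the pose commanded when the call began, along the tool's axes at that moment; what a row does not reach only later rows make up. A row lasts 1/8 s, in which the tool goes at most 62.5 mm and 10.7 degrees, less where a joint would pass 70% of its speed; a pose out of reach is approached as far as the arm can. A call with a gripper value outside its range is refused whole. The fingers move at their own pace and stop on an object; the grip force is fixed at half the most. Time passes only in rows, so rows that repeat a pose let the fingers close. It gives the time, the measured TCP pose, the force, the opening and the grip force at its end, in the units of the state.
- read_state(): the state, without advancing time (a new reading comes with each control period).
- get_image(name): name is "side" or "top"; returns a dict with "img" (420x560x3 uint8, red, green, blue), "z_map" (420x560 float32, mm along the optical axis (not along the pixel's ray), 0 where there is no reading), "mtx" (3x3 intrinsics, pixels), "world_from_camera" (4x4, takes a point from camera to world coordinates). Camera axes: x right, y up, looking along -z (the intrinsics and any distortion apply to the point x, -y, -z); pixel columns grow to the right and rows downward; lengths in mm; the calibration is good to about 2 mm. A picture is of the moment at which its call begins.
- job_done(): hands the job in; it is judged then, once.
Trained networks look in a picture, given as the dict that the camera call returned (one of the last four; its "shot" number tells which), for a name from the list of things; names that differ only in an ending like _2 or _b are one class to them, and where a whole thing is asked for, a point or a joint stands for the part that bears it (a point fixed in the world has none). Each returns a list of dicts, best first, with "conf" (0 to 1); they miss things now and then, are a little off and sometimes report something else, mostly with a low value. They report only what shows in the picture. A call takes as long as a camera call. They do not tell look-alikes from the thing itself.
- recognise(picture, thing): "at" ([column, row] in pixels, amid what is visible of it).
- place_of(picture, thing): "at" ([column, row] in pixels: a listed point, or the origin of a listed thing).
The state is a dict: "clock": time; "joints": joint angles; "joint_vel": joint speeds; "joint_efforts": joint torques, N m; "position": TCP position; "ee_rot": TCP orientation; "contact_force": force on the tool from outside, world axes, zero at the start; "wrist_torque": the same for the moment, N m; "gripper_width": finger opening in mm; "grasp_force": force on a finger pad.
Only numpy, scipy, OpenCV 4.12 (cv2) and the standard library are available. Lean on these libraries where they do the work, as an engineer would, in place of code of your own. Each camera call takes 0.05 s, during which the arm holds its last target. There are 200 camera calls.

### The job

Take the orange-handled hook from its holder, catch the yellow wire loop of the strainer at the bottom of the blue gear housing's bore and draw the strainer out with the hook (never with the fingers), then stand it upright in the black drip tray. Put the hook back in its holder, handle up and fully seated, and press the strainer sideways, upright and with its foot low over the base plate, into both spring clips of the green rack, so that it is held fully home. Leave the other things on the bench where they are.

Things in the scene. Friction and masses are not known exactly. Their poses are not given: they have to be found in the camera images.
- housing: Blue gear housing fixed to the bench: a round body 104 mm in diameter and 132 mm high on a square foot 116 x 116 x 14 mm. Origin on the bench under the axis of its vertical blind bore, z up. Bore 48 mm in diameter, open at the top, its flat floor 10 mm above the bench. A blind flanged port sticks out to x = +60 mm at mid height.
- bore_mouth (a point): Centre of the bore's mouth, on the top face of the housing (132 mm above the bench).
- strainer_mid (a point): Strainer: loose metal cylinder, 36 mm in diameter, 64 mm high, about 0.2 kg, standing on the floor of the bore at the start; this point is its centre, 32 mm above its foot; z up along its axis. A rigid yellow wire loop stands on its top (see strainer_loop).
- strainer_loop (a point): Middle of the wire at the peak of the strainer's loop, 90 mm above its foot (26 mm above the cylinder's top). Wire 4 mm thick, in the strainer's y-z plane: upright legs at y = -14 and +14 mm for 16 mm, then sloping in to this blunt peak, whose underside is 24 mm above the cylinder's top. The hole looks along x, the same from both sides, 24 mm clear between the legs.
- hook_grip (a point): Hook tool, about 0.1 kg, loose, upright in its holder at the start. This is the place to grip its orange handle (24 mm along x, 18 mm along y, 66 mm high): on the handle's axis, 45 mm above its bottom end. Below the handle is a steel wire hook (see hook_bend).
- hook_bend (a point): Middle of the 4 mm wire at the hook's lowest bend, on the handle's axis, 66 mm below the handle's bottom end, 111 mm below hook_grip. The hook lies in the tool's x-z plane, open upward. Its shank runs up to the handle with its back 7.5 mm to -x of the axis; its point reaches 9 mm to +x and its tip is 12 mm above this point. A caught loop's wire lies 4 mm above this point.
- holder: Grey holder of the hook, fixed to the bench: base plate 70 x 60 x 8 mm, two cheeks up to z = 82 mm with a 9 mm slot along x between them for the wire, and on top a red pocket, 30 mm (x) by 23 mm (y) inside, rim at z = 100 mm, which holds the lowest 18 mm of the handle. Origin on the bench under the pocket. The tool stands in it with its x axis along the holder's x.
- holder_seat (a point): Centre of the pocket's floor, 82 mm above the bench: the centre of the seated handle's bottom end is here.
- tray: Black drip tray fixed to the bench, 130 mm (x) by 150 mm (y), rim 14 mm high, walls and floor 4 mm thick (floor's top at z = 4 mm). Origin on the bench under its centre. Tray and rack stand left and right of the housing, either way round.
- rack: Green rack fixed to the bench: base plate 8 mm thick (x -45 to 65, y -45 to 45 mm), back plate at x = 30 to 40 mm, 36 mm wide, 50 mm high, and before it two C-shaped steel spring clips for the strainer, 14 to 22 and 32 to 40 mm above the bench, open to -x, flared mouths starting at x = -25 mm. Origin on the bench under the clips' common axis.
- clip_axis (a point): On the axis of the clips, at the top of the base plate (8 mm above the bench): centre of the strainer's foot when home. Axes as the rack's. Pressed along +x the upright strainer snaps past the lips with roughly 4 N in all. Gripped with the fingertips 43 mm or more above the bench it clears the clips.
- spray_can: Bystander: spray can, 64 mm in diameter, 190 mm high. Origin at the centre of its underside.
- worm_wheel: Bystander: bronze worm wheel, 90 mm in diameter, 52 mm high. Origin at the centre of its underside.
- bearing: Bystander: steel bearing ring, 62 mm in diameter, 16 mm high. Origin at the centre of its underside.
- timber: Bystander: timber block, 60 x 120 x 45 mm. Origin at the centre of its underside.
- wrench: Bystander: wrench lying on the bench, about 200 mm long. Origin at the middle of its underside.
- bolt_jar: Bystander: clear jar with a blue cap, 60 mm in diameter, 70 mm high. Origin at the centre of its underside.
Mind the look-alikes: they are no part of the job. Several things have the shape of the holder; the one meant has the colours described above.

How it is judged:
By the outcome, as a careful person would: the job done as asked, in the order asked, and still so for the second after the job is handed in, with the robot touching nothing.
It also fails if it takes over 72 s, if anything falls off the work surface, if the arm or the gripper's body presses on something with over 40 N, if the wrist force passes 120 N, or if a joint passes its speed limit or range.

## Working session

There is one attempt and no reset: what is moved stays moved. The work goes in short steps, Python scripts to look and compute and a tool call to move; the robot and the scene stay as the last step left them, time stands still between calls to the robot, and variables do not carry over. Pictures are saved under pics/ and viewed, at most 13 in all, crops included, and the job is handed in when it is done.

Besides the shell and the picture viewer there is one more tool, called as name(argument=value, ...) on one line, values as JSON. carry_out: Moves the arm, as the interface text tells. Its arguments: {"type":"object","properties":{"slide":{"type":"array"},"roll":{"type":"array"},"claw":{"type":"array"}},"required":["slide","roll","claw"]}

```bash
mkdir -p pics; cat > h.py <<'E'
import numpy as np, cv2
from bench import *
def ray(p,uv):
    M=np.array(p["mtx"],float);T=np.array(p["world_from_camera"],float)
    d=np.linalg.inv(M)@[uv[0],uv[1],1.0]
    return T[:3,3],T[:3,:3]@np.array([d[0],-d[1],-d[2]])
def onz(p,uv,z):
    o,d=ray(p,uv);return o+d*(z-o[2])/d[2]
def depthpt(p,uv):
    u,v=int(round(uv[0])),int(round(uv[1]))
    w=p["z_map"][max(v-1,0):v+2,max(u-1,0):u+2];w=w[w>0]
    o,d=ray(p,uv);return o+d*np.median(w) if len(w) else None
def cloud(p):
    M=np.array(p["mtx"],float);T=np.array(p["world_from_camera"],float)
    v,u=np.mgrid[0:420,0:560];z=p["z_map"]
    P=np.stack([(u-M[0,2])/M[0,0]*z,-(v-M[1,2])/M[1,1]*z,-z],-1)@T[:3,:3].T+T[:3,3]
    P[z<=0]=np.nan;return P
def tri(a,ua,b,ub):
    o1,d1=ray(a,ua);o2,d2=ray(b,ub)
    s=np.linalg.lstsq(np.stack([d1,-d2],1),o2-o1,rcond=None)[0]
    x,y=o1+d1*s[0],o2+d2*s[1];return (x+y)/2,np.linalg.norm(x-y)
def project(p,X):
    M=np.array(p["mtx"],float);T=np.array(p["world_from_camera"],float)
    c=T[:3,:3].T@(np.array(X)-T[:3,3]);q=M@[c[0],-c[1],-c[2]];return q[:2]/q[2]
def save(p,n,crop=None,f=1):
    im=p["img"][:,:,::-1]
    if crop: im=im[crop[1]:crop[3],crop[0]:crop[2]]
    cv2.imwrite("pics/"+n,cv2.resize(im,None,fx=f,fy=f,interpolation=cv2.INTER_CUBIC))
E
python3 - <<'E'
from h import *
np.set_printoptions(precision=1,suppress=True)
s=read_state();print(s["position"],s["ee_rot"],s["gripper_width"],grip_point_offset if not callable(grip_point_offset) else grip_point_offset())
P={n:get_image(n) for n in("top","side")}
import pickle
pickle.dump(P,open("p0.pkl","wb"))
cv2.imwrite("pics/a.png",np.vstack([P["top"]["img"],P["side"]["img"]])[:,:,::-1][:, :]) 
save(P["top"],"top.png",f=1.4);save(P["side"],"side.png",f=1.4)
for n,p in P.items():
    print(n,p["mtx"],np.array(p["world_from_camera"]), p.keys())
    for t in["bore_mouth","housing","strainer_loop","strainer_mid","hook_grip","hook_bend","holder","holder_seat","tray","rack","clip_axis","spray_can","bolt_jar"]:
        for r in place_of(p,t)[:4]: 
            q=depthpt(p,r["at"]);print(n,t,np.round(r["at"],1),round(r["conf"],2),q)
E
```

```text
[246.  574.3 403.6] [ 1.  -0.2 -0.   0. ] 85.39257107700897 154.70000000000002
top [[501.3   0.  283.1]
 [  0.  501.3 207.1]
 [  0.    0.    1. ]] [[   0.     1.    -0.1  430. ]
 [  -1.     0.    -0.   -34.4]
 [  -0.     0.1    1.  1347.3]
 [   0.     0.     0.     1. ]] dict_keys(['img', 'z_map', 'mtx', 'world_from_camera', 'shot'])
top bore_mouth [297.6 180.6] 0.87 [644.9 -48.4  96.1]
top housing [292.  188.5] 0.95 [627.3 -34.8  77.4]
top strainer_loop [296.4 183.4] 0.69 [637.8 -45.6  95.3]
top strainer_mid [294.3 192. ] 0.67 [610.2 -40.6 132.2]
top hook_grip [254.5 245.1] 0.58 [477.1  51.  150.3]
top hook_bend [179.9 242.4] 0.24 [484.5 262.1   3.8]
top holder [302.1 247.5] 0.8 [479.8 -65.9   8.9]
top holder [257.3 248.9] 0.73 [468.3  44.1 148.7]
top holder [280.4 301.4] 0.68 [339.7 -12.9  49.6]
top holder_seat [282.3 300.6] 0.91 [339.1 -17.2   9.8]
top holder_seat [305.  245.5] 0.82 [482.3 -71.3  82.2]
top holder_seat [254.5 248.3] 0.61 [469.6  50.9 147.7]
top tray [181.2 241.5] 0.63 [487.  258.5   4.6]
top rack [377.5 251.3] 0.9 [ 475.3 -266.     9.5]
top clip_axis [369.7 246. ] 
[... 638 characters left out ...]
ide strainer_mid [292.3 164. ] 0.37 [ 577.7 -474.8   23.5]
side hook_grip [317.4 224.4] 0.56 [464.8 -48.7  60.8]
side hook_bend [311.6 201. ] 0.39 [ 491.9 -240.2   16. ]
side holder [311.3 239.1] 0.77 [474.1  69.2  98. ]
side holder [309.2 264.8] 0.67 [476.5  69.2  18.8]
side holder [364.5 254.7] 0.62 [338.    1.6  10.9]
side holder_seat [308.  241.6] 0.79 [481.6  69.9  90.4]
side holder_seat [315.2 215.3] 0.64 [471.6 -44.8  91.6]
side tray [297.5 330.4] 0.89 [486.  266.8   3.7]
side rack [318.4 202. ] 0.93 [ 470.7 -239.3   14.6]
side clip_axis [313.7 200.1] 0.77 [ 485.4 -238.1   21.1]
side spray_can [188.4 361.2] 0.89 [676.6 396.   38.8]
side spray_can [301.4 416.6] 0.23 [460.8 455.    3.8]
```

View pics/top.png

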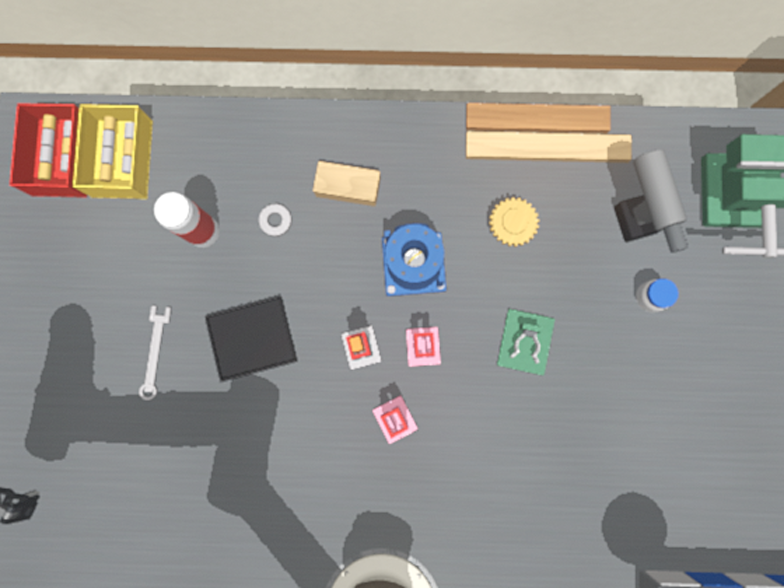

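View pics/side.png

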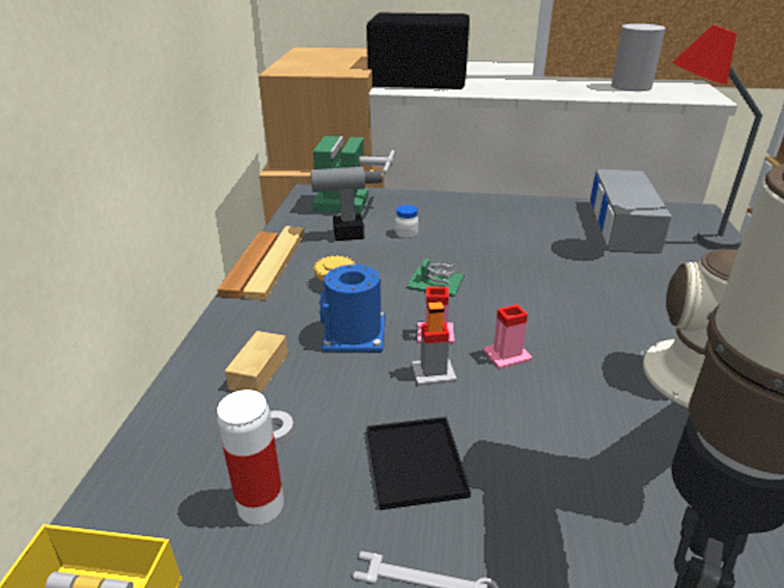

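The top view shows the grey holder with the orange handle at about (256,248), the housing bore at (297,183), the tray at (180,241) on the left and the rack at (375,245) on the right, with its clips opening toward the robot. The pink holders at (303,247) and (282,300) are decoys. Next I measure these precisely.

```bash
python3 - <<'E'
from h import *
import pickle
np.set_printoptions(precision=1,suppress=True)
P=pickle.load(open("p0.pkl","rb"))
s=read_state();print(np.round(s["ee_rot"],4),s["position"])
p=P["top"];C=cloud(p);hsv=cv2.cvtColor(p["img"],cv2.COLOR_RGB2HSV);H,S,V=[hsv[...,i].astype(int) for i in range(3)]
def reg(c,r): 
    return np.hypot(C[...,0]-c[0],C[...,1]-c[1])<r
def rect(m,n):
    q=C[m][:,:2].astype(np.float32);print(n,len(q),cv2.minAreaRect(q),np.median(C[m],0),q.mean(0))
hc=(474,50);z=C[...,2]
rect(reg(hc,45)&(z>140),"handle top"); rect(reg(hc,60)&(z>90)&(z<106),"rim"); rect(reg(hc,60)&(z>4)&(z<14),"base")
b=(630,-42)
m=reg(b,75)&(z>127)&(z<137);rect(m,"housing top")
rect(reg((632,-42),100)&(z>9)&(z<19),"foot")
# bore hole mid: circle fit of top outer ring
q=C[m][:,:2];hull=cv2.convexHull(q.astype(np.float32));print(cv2.minEnclosingCircle(hull))
rect(reg((487,260),120)&(z>9)&(z<20),"tray rim");rect(reg((487,260),120)&(V<60)&(z<20)&(z>2),"tray")
rect(reg((480,-255),90)&(z>4)&(z<12)&(H>50)&(H<90)&(S>60),"rackbase")
rect(reg((480,-255),90)&(z>45)&(z<56),"backplate")
rect(reg((480,-255),90)&(z>30)&(z<45)&(S<60),"clip")
# yellow in bore
ys,xs=np.where((S>90)&(H>15)&(H<40)&reg(b,40));print("yellow",list(zip(xs,ys)))
np.save("/tmp/x",0)
h1=cv2.resize(p["img"][150:215,265:330,::-1],None,fx=8,fy=8,interpolation=0)
h2=cv2.resize(p["img"][225:275,345:410,::-1],None,fx=8,fy=8,interpolation=0)
h2=cv2.copyMakeBorder(h2,0,520-400,0,0,0)
cv2.imwrite("pics/c1.png",cv2.resize(np.hstack([h1,h2]),(800,400)))
E
```

```text
[ 1.  -0.2  0.  -0. ] [246.1 574.5 404.7]
handle top 82 ((475.89581298828125, 51.58965301513672), (24.403554916381836, 18.19734764099121), 15.916972160339355) [475.2  52.  148.3] [475.7  51.4]
rim 129 ((474.88531494140625, 51.45137023925781), (42.11192321777344, 34.83303451538086), 16.252288818359375) [472.4  47.7 100.7] [474.   50.1]
base 413 ((472.54644775390625, 52.7052001953125), (118.7488021850586, 109.90830993652344), 32.684600830078125) [469.1  45.4   7.8] [472.7  49.8]
housing top 1041 ((638.1712646484375, -45.315120697021484), (100.84407043457031, 100.82122802734375), 1.7465790510177612) [638.3 -44.9 132.5] [637.9 -44.5]
foot 336 ((649.9379272460938, -46.168426513671875), (142.70184326171875, 121.79237365722656), 6.172302722930908) [596.  -25.4  13.9] [610.3 -37.1]
((638.5120849609375, -44.23091506958008), 52.16080856323242)
tray rim 495 ((501.1352233886719, 263.9403381347656), (160.83132934570312, 158.0029296875), 16.677358627319336) [484.4 262.8  12.6] [485.4 263.1]
tray 82 ((486.5997009277344, 263.9224853515625), (121.27784729003906, 143.77288818359375), 17.051761627197266) [439.8 316.5   9.2] [455.4 297.5]
rackbase 917 ((495.24700927734375, -260.5359802246094), (89.13116455078125, 109.55660247802734), 79.19806671142578) [ 492.  -258.9    8.5] [ 493.8 -259.4]
backplate 58 ((501.7871398925781, -261.4244689941406), (36.0606803894043, 45.8378791809082), 74.31673431396484) [ 518.5 -265.5   50. ] [ 517.7 -265.7]
clip 105 ((486.83001708984375, -259.303466796875), (48.02103805541992, 55.94406509399414), 79.02183532714844) [ 495.3 -266.2   40.2] [ 491.8 -261.7]
yellow [(np.int64(300), np.int64(179)), (np.int64(299), np.int64(180)), (np.int64(300), np.int64(180)), (np.int64(298), np.int64(181)), (np.int64(294), np.int64(184)), (np.int64(293), np.int64(185)), (np.int64(292), np.int64(186))]
```

View pics/c1.png

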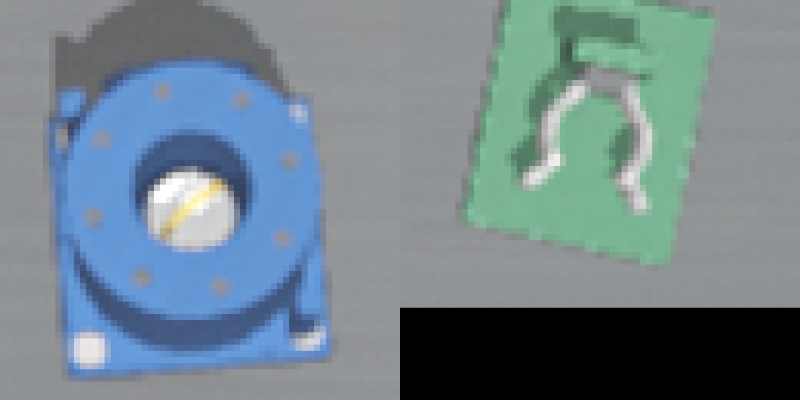

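```bash
cat >> h.py <<'E'
from scipy.spatial.transform import Rotation as R
def go(target,yaw_deg,s=None):
    """print slide/roll to bring TCP to target (world mm) with tool x at yaw (deg) mod 180 best"""
    s=s or read_state();Rm=R.from_quat(s["ee_rot"]).as_matrix()
    d=Rm.T@(np.array(target)-s["position"])/1000
    cur=np.degrees(np.arctan2(Rm[1,0],Rm[0,0]))
    r=-(yaw_deg-cur)  # tool z down: world yaw + = roll -
    r=(r+180)%360-180
    print("cur yaw",round(cur,2),"pos",np.round(s["position"],1),"slide",np.round(d,4),"roll",round(r,2),"j",np.round(s["joints"],2));return d,r
E
python3 - <<'E'
from h import *
import pickle
np.set_printoptions(precision=1,suppress=True)
P=pickle.load(open("p0.pkl","rb"));p=P["top"]
im=p["img"].astype(float);w=np.clip(np.minimum(im[...,0],im[...,1])-im[...,2]-15,0,None);w[:174]=0;w[192:]=0;w[:,:288]=0;w[:,306:]=0
v,u=np.nonzero(w);ww=w[v,u];X=np.array([onz(p,(a,b),94)[:2] for a,b in zip(u,v)])
c=(X*ww[:,None]).sum(0)/ww.sum();Q=X-c;E,U=np.linalg.eigh((Q*ww[:,None]).T@Q/ww.sum())
print("loop c",c,"sd",E**.5,"yaw y-axis",np.degrees(np.arctan2(U[1,1],U[0,1])),len(u),Q@U[:,1])
g=im.min(2);ys,xs=np.mgrid[0:420,0:560]
m=(g>140)&(abs(xs-297)<14)&(abs(ys-183)<16)
e=cv2.fitEllipse(cv2.convexHull(np.stack([xs[m],ys[m]],1).astype(np.float32)));print(e,onz(p,e[0],74))
print("bore edge mouth", onz(p,(297.6,180.6),132))
# yellow circle of base holder, grey
go((475.5,51.5,127+155+120),15.9)
E
```

```text
loop c [639.3 -44. ] sd [1.3 8.8] yaw y-axis 131.7013286152256 29 [-12.7 -14.6  -9.1 -11.  -12.9 -14.9  -5.5  -7.4  -9.3 -11.3   0.1  -1.9
  -3.8  -5.7   3.6   1.7  -0.2  -2.2   7.2   5.3   3.4  10.8   8.9   7.
  12.5  10.5  16.1  14.1  15.8]
((296.02154541015625, 187.5733184814453), (18.4754581451416, 27.37516975402832), 87.0521240234375) [630.5 -45.1  74. ]
bore edge mouth [638.7 -48.  132. ]
cur yaw -23.19 pos [246.1 574.5 404.7] slide [0.4 0.4 0. ] roll -39.09 j [ 1.4  0.4  0.   0.  -1.2 -0.3]
```

```bash
python3 - <<'E'
from h import *
np.set_printoptions(precision=4,suppress=True)
print(go((475.5,51.5,404.7),15.9))
E
```

```text
cur yaw -23.19 pos [246.1 574.5 404.7] slide [0.4168 0.3904 0.    ] roll -39.09 j [ 1.42  0.38  0.01  0.   -1.19 -0.26]
(array([0.4168, 0.3904, 0.    ]), np.float64(-39.092718208289654))
```

carry_out(slide=[[0.4168,0.3904,0],[0.4168,0.3904,0],[0.4168,0.3904,0],[0.4168,0.3904,0],[0.4168,0.3904,0],[0.4168,0.3904,0],[0.4168,0.3904,0],[0.4168,0.3904,0]], roll=[-39.1,-39.1,-39.1,-39.1,-39.1,-39.1,-39.1,-39.1], claw=[0.05,0.05,0.05,0.05,0.05,0.05,0.05,0.05])

```text
clock: 2.4
position: [447.3, 114.7, 405.3]
ee_rot: [0.99, 0.139, 0.001, -0.0]
contact_force: [0.7, 0.8, -0.0]
gripper_width: 49.8
grasp_force: 0.0
```

```bash
python3 - <<'E'
from h import *
np.set_printoptions(precision=4,suppress=True)
print(go((475.5,51.5,290),15.9)); print(R.from_quat(read_state()["ee_rot"]).as_matrix(),read_state()["gripper_width"])
E
```

```text
cur yaw 15.94 pos [447.3 114.7 405.3] slide [0.0096 0.0685 0.1153] roll 0.04 j [ 0.6   0.1  -0.37  0.   -1.09  1.24]
(array([0.0096, 0.0685, 0.1153]), np.float64(0.04353267445131337))
[[ 0.9615  0.2747  0.0014]
 [ 0.2747 -0.9615  0.0007]
 [ 0.0015 -0.0003 -1.    ]] 49.82258241390486
```

carry_out(slide=[[0.0096,0.0685,0],[0.0096,0.0685,0.03],[0.0096,0.0685,0.06],[0.0096,0.0685,0.06]], roll=[0,0,0,0], claw=[0.05,0.05,0.05,0.05])

```text
clock: 2.9
position: [474.4, 52.7, 343.0]
ee_rot: [0.99, 0.138, -0.002, 0.001]
contact_force: [-0.1, 0.5, -0.3]
gripper_width: 49.9
grasp_force: 0.0
```

```bash
python3 - <<'E'
from h import *
np.set_printoptions(precision=4,suppress=True)
p=get_image("side")
go((475.5,51.5,282),15.9)
save(p,"g.png",(240,120,400,300),3)
E
```

```text
cur yaw 15.92 pos [475.   53.3 344.7] slide [0.     0.0018 0.0627] roll 0.02 j [ 0.45  0.19 -0.43  0.   -0.95  1.4 ]
```

View pics/g.png

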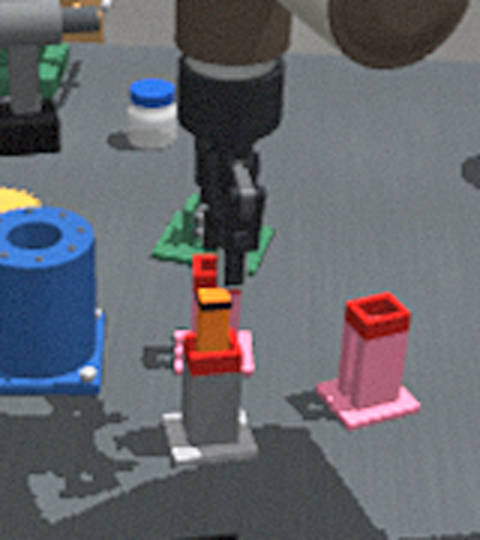

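carry_out(slide=[[0,0.001,0.04],[0,0.001,0.0625],[0,0.001,0.0625],[0,0.001,0.0625],[0,0.001,0.0625],[0,0.001,0.0625],[0,0.001,0.0625]], roll=[0,0,0,0,0,0,0], claw=[0.05,0.05,0.04,0,0,0,0])

```text
clock: 3.82
position: [475.9, 52.8, 284.1]
ee_rot: [0.99, 0.139, 0.002, -0.0]
contact_force: [-0.9, 1.4, 6.2]
gripper_width: 17.1
grasp_force: 59.3
```

carry_out(slide=[[0,0,-0.02],[0,0,-0.06],[0,0,-0.1],[0,0,-0.14],[0,0,-0.14]], roll=[0,0,0,0,0], claw=[0,0,0,0,0])

```text
clock: 4.45
position: [475.5, 52.4, 425.9]
ee_rot: [0.99, 0.138, 0.004, -0.001]
contact_force: [-0.2, 0.1, -1.6]
gripper_width: 17.7
grasp_force: 58.6
```

```bash
python3 - <<'E'
from h import *
np.set_printoptions(precision=1,suppress=True)
p=get_image("side");t=get_image("top")
s=read_state();print(s["position"],s["gripper_width"],s["grasp_force"],s["contact_force"])
for n,q in(("side",p),("top",t)):
  for k in("hook_grip","hook_bend"):
    for r in place_of(q,k)[:2]:print(n,k,r)
print("exp bend",project(p,(475.9,52,284+140-155-111)))
print("exp grip",project(p,(475.9,52,284+140-155)))
save(p,"g2.png",(260,130,360,250),5)
E
```

```text
[474.6  52.2 422. ] 17.041099778879754 58.59259843826294 [-0.2 -1.2 -2.1]
side hook_grip {'at': [314.0, 170.7], 'conf': 0.76}
side hook_bend {'at': [310.6, 212.5], 'conf': 0.62}
top hook_grip {'at': [292.5, 189.6], 'conf': 0.33}
top hook_bend {'at': [372.4, 244.2], 'conf': 0.73}
top hook_bend {'at': [295.9, 185.9], 'conf': 0.18}
exp bend [311.9 214. ]
exp grip [313.7 171.6]
```

View pics/g2.png

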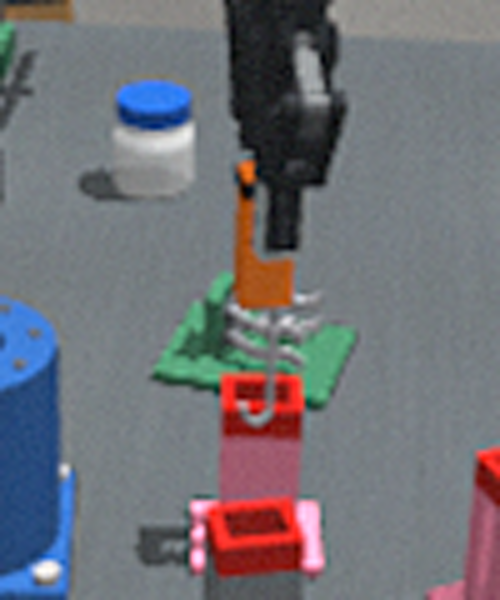

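The hook is held upright. Its shank is at crop (272,350) and its tip is on the left at (240,405), so the tip points to world +x. I'll check the handle's offset in the grip before moving over the bore.

```bash
python3 - <<'E'
from h import *
np.set_printoptions(precision=1,suppress=True)
S=[];p=get_image("side");S.append(read_state()["position"]);t=get_image("top");S.append(read_state()["position"]);print(S)
s=np.mean(S,0);C=cloud(p);hsv=cv2.cvtColor(p["img"],cv2.COLOR_RGB2HSV).astype(int)
m=(hsv[...,0]>6)&(hsv[...,0]<20)&(hsv[...,1]>150)&(abs(C[...,0]-475)<60)&(abs(C[...,1]-52)<60)
Q=C[m];v,u=np.nonzero(m)
for r in range(v.min(),v.max()+1):
    k=v==r;X=[onz and None];o=[];
    L,Rr=u[k].min()-.5,u[k].max()+.5
    y=np.median(Q[k][:,1])
    def aty(uu):
        a,d=ray(p,(uu,r));return a+d*(y-a[1])/d[1]
    print(r,k.sum(),"y",round(float(y),1),"x",aty(L)[0].round(1),aty(Rr)[0].round(1),"z",aty(L)[2].round(1))
print("hc calc")
go((638.7,-44.3,430),41.7)
E
```

```text
[array([475.1,  52.3, 421.1]), array([475.2,  52.4, 421.3])]
164 3 y 47.9 x 488.2 481.6 z 284.6
165 4 y 53.9 x 489.9 481.2 z 285.1
166 3 y 57.0 x 487.5 481.0 z 284.3
167 3 y 60.3 x 487.2 480.7 z 283.5
168 3 y 62.5 x 487.0 480.5 z 282.3Traceback (most recent call last):
  File "<stdin>", line 9, in <module>
    return umr_minimum(a, axis, None, out, keepdims, initial, where)
ValueError: zero-size array to reduction operation minimum which has no identity
```

```bash
python3 - <<'E'
from h import *
np.set_printoptions(precision=3,suppress=True)
p=get_image("side")
C=cloud(p);hsv=cv2.cvtColor(p["img"],cv2.COLOR_RGB2HSV).astype(int)
m=(hsv[...,0]>4)&(hsv[...,0]<22)&(hsv[...,1]>130)&(hsv[...,2]>80)
m[:150]=0;m[200:]=0;m[:,:300]=0;m[:,325:]=0
v,u=np.nonzero(m)
for r in np.unique(v):
    k=v==r;f=lambda uu:(lambda a,d:a+d*(61-a[1])/d[1])(*ray(p,(uu,r)))
    print(r,k.sum(),f(u[k].min()-.5)[[0,2]],f(u[k].max()+.5)[0])
print(go((638.7,-44.3,430),41.7))
E
```

```text
164 3 [487.406 291.094] 480.96077169560925
165 4 [489.486 288.576] 480.8769579727654
166 4 [489.414 286.183] 480.7929101674078
167 3 [487.181 283.918] 480.708627297515
168 3 [487.105 281.512] 480.62410837556496
171 2 [489.05  274.116] 484.70650601949916
172 3 [488.976 271.683] 482.4546236640157
173 3 [488.903 269.242] 482.3719426234276
174 3 [488.829 266.795] 482.2890279745005
175 3 [488.755 264.34 ] 482.20587872577255
176 3 [488.681 261.879] 482.12249388016346
177 3 [488.607 259.411] 482.0388724349348
178 3 [488.532 256.935] 481.95501338164945
179 3 [488.457 254.453] 481.87091570613126
180 3 [488.382 251.963] 481.78657838842435
181 3 [488.307 249.467] 481.70200040275137
182 4 [488.231 246.963] 479.4154915615375
183 4 [488.156 244.452] 479.3273094947156
184 11 [488.08  241.934] 463.8263781590399
185 11 [488.004 239.408] 463.7158509368009
186 11 [487.927 236.876] 463.6050069315383
187 11 [487.851 234.336] 463.4938447793958
188 11 [487.774 231.789] 463.3823631086766
189 11 [487.697 229.234] 463.27056053978737
190 11 [487.62  226.672] 463.15843568518073
191 10 [485.308 224.263] 463.0459871492984
192 10 [485.227 221.687] 462.933213528513
cur yaw 15.91 pos [475.2  52.4 421.5] slide [ 0.131  0.138 -0.009] roll -25.79 j [ 0.45  0.12 -0.31 -0.   -1.14  1.4 ]
(array([ 0.131,  0.138, -0.009]), np.float64(-25.791685108831643))
```

```bash
python3 - <<'E'
from h import *
np.set_printoptions(precision=4,suppress=True)
print(go((631.0,-50.3,422),-48.3))
E
```

```text
cur yaw 15.91 pos [475.2  52.4 421.5] slide [ 0.1216  0.1415 -0.0007] roll 64.21 j [ 0.45  0.12 -0.31 -0.   -1.14  1.4 ]
(array([ 0.1216,  0.1415, -0.0007]), np.float64(64.20831489116836))
```

carry_out(slide=[[0.02,0.024,0],[0.05,0.058,0],[0.08,0.093,0],[0.1,0.116,0],[0.1216,0.1415,0],[0.1216,0.1415,0],[0.1216,0.1415,0],[0.1216,0.1415,0]], roll=[8,18,28,38,48,58,64.2,64.2], claw=[0,0,0,0,0,0,0,0])

```text
clock: 5.9
position: [631.1, -50.5, 421.4]
ee_rot: [0.913, -0.409, -0.001, 0.0]
contact_force: [0.1, 0.2, -1.2]
gripper_width: 17.5
grasp_force: 58.7
```

```bash
python3 - <<'E'
from h import *
np.set_printoptions(precision=4,suppress=True)
p=get_image("side");q=get_image("top")
print(go((631.0,-50.3,346),-48.3))
print("exp bend",project(p,(631.5,-50.9,156)),[r for r in place_of(p,"hook_bend")[:2]])
cv2.imwrite("pics/g3.png",np.hstack([cv2.resize(p["img"][130:230,205:305],(400,400)),cv2.resize(q["img"][130:230,250:350],(400,400))])[:,:,::-1])
E
```

```text
cur yaw -48.19 pos [631.  -50.3 421.8] slide [ 0.     -0.0001  0.0758] roll 0.11 j [ 0.18  0.39  0.06  0.   -1.24  0.55]
(array([ 0.    , -0.0001,  0.0758]), np.float64(0.10862471764340853))
exp bend [254.4669 188.9518] [{'at': [253.7, 190.3], 'conf': 0.69}]
```

View pics/g3.png

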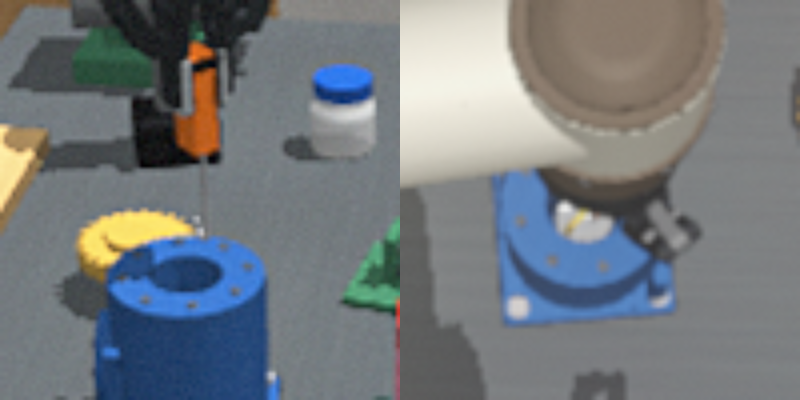

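The side crop shows the hook hanging over the bore near (255,189), close to the predicted point. The top crop shows the loop still in the middle of the bore. I'm going down now.

carry_out(slide=[[0,0,0.02],[0,0,0.04],[0,0,0.055],[0,0,0.065],[0,0,0.075],[0,0,0.075]], roll=[0,0,0,0,0,0], claw=[0,0,0,0,0,0])

```text
clock: 6.8
position: [630.8, -50.4, 346.5]
ee_rot: [0.913, -0.409, -0.001, 0.0]
contact_force: [-0.2, 0.5, -0.1]
gripper_width: 17.3
grasp_force: 58.7
```

carry_out(slide=[[0,0,0],[0,0,0],[0,0,0],[0,0,0],[0,0,0],[0,0,0],[0,0,0],[0,0,0]], roll=[-10,-20,-30,-40,-50,-60,-70,-80], claw=[0,0,0,0,0,0,0,0])

```text
clock: 7.8
position: [631.1, -50.4, 348.1]
ee_rot: [0.961, 0.276, 0.001, 0.0]
contact_force: [-0.6, 0.2, -1.0]
gripper_width: 17.3
grasp_force: 58.7
```

carry_out(slide=[[0,0,0],[0,0,0],[0,0,0]], roll=[-10,-10,-10], claw=[0,0,0])

```text
clock: 8.18
position: [631.0, -50.4, 347.6]
ee_rot: [0.935, 0.355, 0.0, 0.0]
contact_force: [0.6, 0.2, -0.8]
gripper_width: 17.7
grasp_force: 58.7
```

```bash
python3 - <<'E'
from h import *
np.set_printoptions(precision=4,suppress=True)
# hook axis = tcp+0.8 u ; want at loop centre
print(go((638.4,-44.8,346),41.7),read_state()["contact_force"],read_state()["wrist_torque"])
E
```

```text
cur yaw 41.57 pos [631.  -50.4 347.6] slide [0.0092 0.0007 0.0017] roll -0.13 j [ 0.18  0.44 -0.05  0.   -1.08  2.12]
(array([0.0092, 0.0007, 0.0017]), np.float64(-0.1295659062422203)) [ 0.6192  0.1629 -0.8109] [-0.0682 -0.0181  0.0075]
```

carry_out(slide=[[0.003,0,0.0015],[0.006,0,0.0015],[0.009,0.0005,0.0015],[0.0095,0.0005,0.0015],[0.0095,0.0005,0.0015]], roll=[0,0,0,0,0], claw=[0,0,0,0,0])

```text
clock: 8.8
position: [638.4, -44.4, 345.7]
ee_rot: [0.935, 0.356, -0.0, -0.0]
contact_force: [0.5, 0.6, -0.5]
gripper_width: 17.2
grasp_force: 58.7
```

carry_out(slide=[[0,0,-0.01],[0,0,-0.02],[0,0,-0.03],[0,0,-0.03],[0,0,-0.03]], roll=[0,0,0,0,0], claw=[0,0,0,0,0])

```text
clock: 9.43
position: [638.2, -44.4, 375.4]
ee_rot: [0.935, 0.356, -0.0, -0.0]
contact_force: [-0.5, -0.2, -3.1]
gripper_width: 17.7
grasp_force: 58.7
```

The strainer is caught: the vertical load rose by about 2 N. I'm drawing it out.

carry_out(slide=[[0,0,-0.015],[0,0,-0.03],[0,0,-0.045],[0,0,-0.065],[0,0,-0.085],[0,0,-0.105],[0,0,-0.12],[0,0,-0.13]], roll=[0,0,0,0,0,0,0,0], claw=[0,0,0,0,0,0,0,0])

```text
clock: 10.42
position: [638.2, -44.4, 507.1]
ee_rot: [0.934, 0.356, 0.001, 0.0]
contact_force: [-0.3, 0.2, -3.5]
gripper_width: 17.0
grasp_force: 58.6
```

```bash
python3 - <<'E'
from h import *
np.set_printoptions(precision=4,suppress=True)
p=get_image("side");
print(go((487,263.5,505),41.7),read_state()["contact_force"])
for k in("strainer_loop","strainer_mid","hook_bend"):print(k,place_of(p,k)[:2])
b=(638.2,-44.4,505-266);print(project(p,b),project(p,(b[0],b[1],b[2]+4-58)))
save(p,"g4.png",(180,80,340,230),4)
E
```

```text
cur yaw 41.71 pos [638.3 -44.5 508.2] slide [ 0.092  -0.3306  0.0026] roll 0.01 j [ 0.18  0.36  0.23  0.   -1.43  2.12]
(array([ 0.092 , -0.3306,  0.0026]), np.float64(0.01365938850966586)) [ 0.3873 -0.2438 -0.5974]
strainer_loop [{'at': [247.9, 160.1], 'conf': 0.9}, {'at': [290.2, 166.9], 'conf': 0.49}]
strainer_mid [{'at': [194.3, 308.2], 'conf': 0.6}]
hook_bend [{'at': [247.4, 158.8], 'conf': 0.75}, {'at': [186.7, 359.3], 'conf': 0.69}]
[250.0629 160.8276] [250.9719 180.1027]
```

View pics/g4.png

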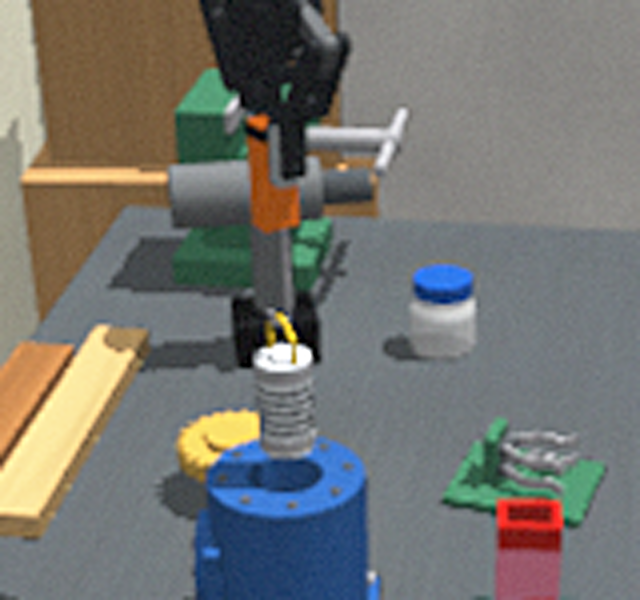

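The strainer hangs free on the hook above the housing: loop at crop (285,325), foot at (288,450). I'm carrying it over to the tray.

carry_out(slide=[[0.003,-0.01,0],[0.008,-0.03,0],[0.017,-0.06,0],[0.027,-0.097,0],[0.037,-0.134,0],[0.047,-0.17,0],[0.058,-0.208,0],[0.068,-0.245,0]], roll=[0,0,0,0,0,0,0,0], claw=[0,0,0,0,0,0,0,0])

```text
clock: 11.62
position: [524.3, 185.6, 505.7]
ee_rot: [0.934, 0.357, 0.0, -0.0]
contact_force: [0.6, -0.6, -2.4]
gripper_width: 17.0
grasp_force: 58.6
```

carry_out(slide=[[0.009,-0.033,0.01],[0.016,-0.058,0.03],[0.021,-0.076,0.055],[0.0235,-0.084,0.08],[0.0242,-0.0865,0.1],[0.0242,-0.0865,0.115],[0.0242,-0.0865,0.12],[0.0242,-0.0865,0.12]], roll=[0,0,0,0,0,0,0,0], claw=[0,0,0,0,0,0,0,0])

```text
clock: 12.62
position: [486.6, 264.4, 386.0]
ee_rot: [0.934, 0.356, 0.0, 0.0]
contact_force: [0.2, 0.1, -3.9]
gripper_width: 17.3
grasp_force: 58.7
```

```bash
python3 - <<'E'
from h import *
np.set_printoptions(precision=4,suppress=True)
p=get_image("side");
print(go((487,263.5,356),41.7),read_state()["contact_force"])
for k in("strainer_loop","strainer_mid","hook_bend"):print(k,place_of(p,k)[:2])
b=np.array(read_state()["position"])-[0,0,266];print(project(p,b),project(p,(b[0],b[1],b[2]+4-58)))
save(p,"g5.png",(220,180,380,330),4)
E
```

```text
cur yaw 41.71 pos [486.8 264.5 386.4] slide [-0.0005  0.0009  0.0304] roll 0.01 j [ 0.79  0.28 -0.2   0.   -1.09  1.51]
(array([-0.0005,  0.0009,  0.0304]), np.float64(0.007678610388808238)) [ 0.4091  0.2494 -2.339 ]
strainer_loop [{'at': [294.9, 287.6], 'conf': 0.91}]
strainer_mid [{'at': [297.8, 307.8], 'conf': 0.76}]
hook_bend [{'at': [295.3, 292.6], 'conf': 0.81}]
[298.2342 288.2121] [297.7458 308.0221]
```

View pics/g5.png

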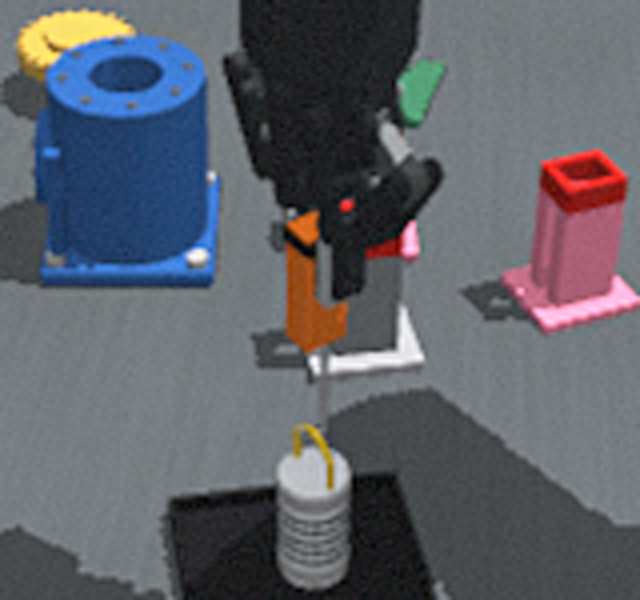

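The strainer hangs upright over the tray, with its foot near crop (315,575). I'll set it down and unhook.

carry_out(slide=[[0,0,0.012],[0,0,0.022],[0,0,0.027],[0,0,0.031],[0,0,0.035],[0,0,0.04],[0,0,0.044],[0,0,0.044]], roll=[0,0,0,0,0,0,0,0], claw=[0,0,0,0,0,0,0,0])

```text
clock: 13.82
position: [486.6, 264.3, 341.3]
ee_rot: [0.935, 0.356, -0.0, 0.0]
contact_force: [-0.5, -0.3, -0.6]
gripper_width: 17.2
grasp_force: 58.8
```

```bash
python3 - <<'E'
from h import *
np.set_printoptions(precision=4,suppress=True)
p=get_image("side");s=read_state();print(s["position"],s["contact_force"])
for k in("strainer_loop","strainer_mid","hook_bend"):print(k,place_of(p,k)[:1])
b=np.array(s["position"]);b[2]=0;print("bend exp",project(p,b+[0,0,s["position"][2]-266]),"loop exp",project(p,b+[0,0,94]),"mid",project(p,b+[0,0,36]))
E
```

```text
[486.6488 264.3916 341.5734] [ 0.1739  0.2245 -1.1844]
strainer_loop [{'at': [298.0, 297.9], 'conf': 0.8}]
strainer_mid [{'at': [299.5, 318.6], 'conf': 0.63}]
hook_bend [{'at': [296.7, 306.9], 'conf': 0.67}]
bend exp [297.9143 304.8269] loop exp [298.0801 298.1434] mid [297.5709 318.6701]
```

carry_out(slide=[[-0.004,0,0],[-0.009,0,0],[-0.015,0,0],[-0.021,0,0],[-0.026,0,0],[-0.026,0,0]], roll=[0,0,0,0,0,0], claw=[0,0,0,0,0,0])

```text
clock: 14.78
position: [467.0, 246.8, 341.9]
ee_rot: [0.934, 0.356, 0.0, -0.0]
contact_force: [0.6, -0.5, -1.2]
gripper_width: 17.3
grasp_force: 58.8
```

carry_out(slide=[[0,0,-0.01],[0,0,-0.02],[0,0,-0.04],[0,0,-0.07],[0,0,-0.1],[0,0,-0.1]], roll=[0,0,0,0,0,0], claw=[0,0,0,0,0,0])

```text
clock: 15.52
position: [467.6, 247.3, 445.2]
ee_rot: [0.934, 0.356, 0.003, -0.001]
contact_force: [-0.6, -0.1, -1.3]
gripper_width: 17.3
grasp_force: 58.8
```

```bash
python3 - <<'E'
from h import *
np.set_printoptions(precision=4,suppress=True)
p=get_image("side");s=read_state();print(s["position"],s["contact_force"])
for k in("strainer_loop","strainer_mid","hook_bend"):print(k,place_of(p,k)[:1])
print(go((475.3,51.8,424),15.9))
save(p,"g6.png",(220,180,380,330),4)
E
```

```text
[467.1818 247.1127 443.112 ] [ 0.0062  0.1845 -0.9927]
strainer_loop [{'at': [299.5, 299.5], 'conf': 0.63}]
strainer_mid [{'at': [301.1, 315.0], 'conf': 0.82}]
hook_bend [{'at': [308.0, 261.6], 'conf': 0.71}]
cur yaw 41.7 pos [467.  247.  440.7] slide [-0.1236  0.1512  0.0169] roll 25.8 j [ 0.79  0.2  -0.17 -0.   -1.21  1.51]
(array([-0.1236,  0.1512,  0.0169]), np.float64(25.799507659011965))
```

View pics/g6.png

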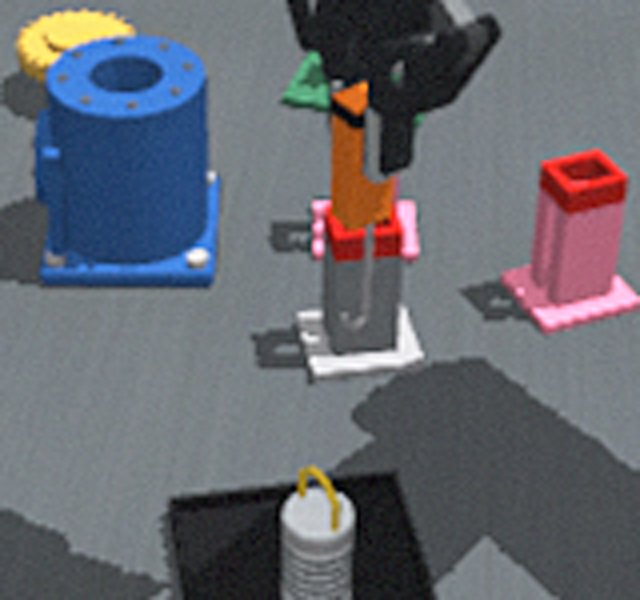

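The hook is free and the strainer stands upright in the tray (crop (317,530)). The hook goes back to its holder now.

carry_out(slide=[[-0.02,0.025,0],[-0.05,0.062,0],[-0.085,0.105,0.01],[-0.11,0.135,0.017],[-0.1237,0.151,0.017],[-0.1237,0.151,0.017],[-0.1237,0.151,0.017]], roll=[5,13,21,25.8,25.8,25.8,25.8], claw=[0,0,0,0,0,0,0])

```text
clock: 16.6
position: [475.4, 52.4, 424.3]
ee_rot: [0.99, 0.138, -0.0, 0.0]
contact_force: [-0.4, -0.2, -1.0]
gripper_width: 17.6
grasp_force: 58.9
```

```bash
python3 - <<'E'
from h import *
np.set_printoptions(precision=4,suppress=True)
print(go((475.1,52.0,283),15.9))
E
```

```text
cur yaw 15.91 pos [475.4  52.4 424.3] slide [-0.0003  0.0003  0.1413] roll 0.01 j [ 0.45  0.12 -0.31 -0.   -1.15  1.4 ]
(array([-0.0003,  0.0003,  0.1413]), np.float64(0.014432027654919466))
```

carry_out(slide=[[-0.0003,0.0003,0.03],[-0.0003,0.0003,0.06],[-0.0003,0.0003,0.085],[-0.0003,0.0003,0.105],[-0.0003,0.0003,0.12],[-0.0003,0.0003,0.13],[-0.0003,0.0003,0.136],[-0.0003,0.0003,0.137]], roll=[0,0,0,0,0,0,0,0], claw=[0,0,0,0,0,0,0,0])

```text
clock: 17.6
position: [475.2, 52.0, 287.6]
ee_rot: [0.99, 0.139, -0.0, 0.0]
contact_force: [-0.7, -0.1, -0.7]
gripper_width: 17.2
grasp_force: 58.9
```

carry_out(slide=[[0,0,0.002],[0,0,0.0035],[0,0,0.0035]], roll=[0,0,0], claw=[0,0,0])

```text
clock: 17.98
position: [475.1, 51.6, 284.3]
ee_rot: [0.99, 0.138, 0.0, -0.0]
contact_force: [-0.6, -0.2, -0.6]
gripper_width: 17.3
grasp_force: 58.9
```

carry_out(slide=[[0,0,0.001],[0,0,0.002],[0,0,0.002]], roll=[0,0,0], claw=[0,0,0])

```text
clock: 18.35
position: [475.2, 51.7, 284.0]
ee_rot: [0.99, 0.139, 0.0, 0.0]
contact_force: [-4.8, 0.2, 10.4]
gripper_width: 17.3
grasp_force: 60.9
```

carry_out(slide=[[0,0,0],[0,0,0],[0,0,0],[0,0,-0.03],[0,0,-0.08],[0,0,-0.12],[0,0,-0.16],[0,0,-0.16]], roll=[0,0,0,0,0,0,0,0], claw=[0.045,0.045,0.045,0.045,0.045,0.06,0.06,0.06])

```text
clock: 19.35
position: [475.6, 51.8, 445.5]
ee_rot: [0.99, 0.139, 0.004, -0.001]
contact_force: [-0.2, -0.5, -0.7]
gripper_width: 59.5
grasp_force: 0.0
```

```bash
python3 - <<'E'
from h import *
np.set_printoptions(precision=4,suppress=True)
p=get_image("side");t=get_image("top");s=read_state();print(s["position"],s["gripper_width"],s["clock"])
print(place_of(p,"hook_grip")[:1],project(p,(475.5,51.5,127)))
C=cloud(p);hsv=cv2.cvtColor(p["img"],cv2.COLOR_RGB2HSV).astype(int)
m=(np.hypot(C[...,0]-475,C[...,1]-52)<35)&(C[...,2]>110)&(C[...,2]<200);print("handle top z",np.nanmax(np.where(m,C[...,2],0)),m.sum())
for n,q in(("s",p),("t",t)):
  Q=cloud(q);k=(np.hypot(Q[...,0]-487,Q[...,1]-263)<60)&(Q[...,2]>64)&(Q[...,2]<72)
  print(n,k.sum(),np.median(Q[k],0) if k.any() else 0, cv2.minAreaRect(Q[k][:,:2].astype(np.float32)) if k.sum()>3 else 0)
  k=(np.hypot(Q[...,0]-487,Q[...,1]-263)<60)&(Q[...,2]>76)&(Q[...,2]<98);print("loop",k.sum(),Q[k].mean(0) if k.any() else 0)
save(p,"g7.png",(220,150,380,330),3.3)
E
```

```text
[474.8562  51.6482 441.7475] 59.82336584890919 19.45
[{'at': [315.0, 223.1], 'conf': 0.57}] [311.6406 224.7885]
handle top z 150.53390204934738 187
s 187 [484.4472 267.4782  68.3795] ((482.09356689453125, 265.6724853515625), (35.62126159667969, 33.79452133178711), 50.09760284423828)
loop 41 [482.3668 266.3527  88.1588]
t 11 [495.017  271.2572  68.8422] ((494.98675537109375, 270.00042724609375), (3.958021402359009, 21.520362854003906), 27.057889938354492)
loop 0 0
```

View pics/g7.png

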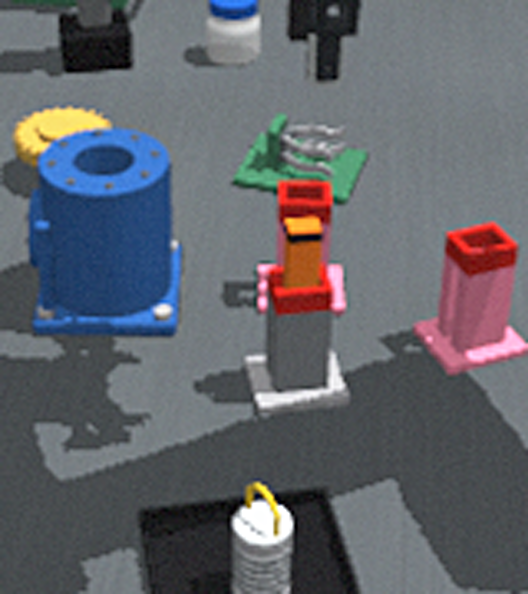

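The hook is seated with the handle up (crop (303,255)), and the strainer stands in the tray at crop (263,545). Next I grip it.

```bash
python3 - <<'E'
from h import *
np.set_printoptions(precision=4,suppress=True)
print(go((483,265.5,330),15.9))
E
```

```text
cur yaw 15.89 pos [474.8  51.6 441.1] slide [ 0.0667 -0.2035  0.111 ] roll -0.01 j [ 0.45  0.1  -0.28 -0.   -1.19  1.4 ]
(array([ 0.0667, -0.2035,  0.111 ]), np.float64(-0.00904041025683))
```

carry_out(slide=[[0.0167,-0.05,0],[0.034,-0.102,0],[0.05,-0.153,0.02],[0.0667,-0.2035,0.06],[0.0667,-0.2035,0.1],[0.0667,-0.2035,0.111],[0.0667,-0.2035,0.111],[0.0667,-0.2035,0.111]], roll=[0,0,0,0,0,0,0,0], claw=[0.065,0.065,0.065,0.065,0.065,0.065,0.065,0.065])

```text
clock: 20.5
position: [484.1, 265.4, 332.9]
ee_rot: [0.99, 0.138, 0.001, -0.001]
contact_force: [-0.6, -0.9, 0.5]
gripper_width: 65.0
grasp_force: 0.0
```

```bash
python3 - <<'E'
from h import *
np.set_printoptions(precision=4,suppress=True)
p=get_image("side");t=get_image("top")
for k in ("strainer_loop","strainer_mid"):
    a=place_of(p,k)[:1];b=place_of(t,k)[:1];print(k,a,b)
    z={"strainer_loop":94,"strainer_mid":36}[k]
    if a:print(onz(p,a[0]["at"],z))
print(project(p,(483,265.5,94)),project(p,(483,265.5,36)))
Q=cloud(p);k=(np.hypot(Q[...,0]-484,Q[...,1]-265)<35)&(Q[...,2]>65)&(Q[...,2]<71)
print(k.sum(),cv2.minEnclosingCircle(Q[k][:,:2].astype(np.float32)))
print(go((483,265.5,212),15.9))
E
```

```text
strainer_loop [{'at': [296.8, 298.1], 'conf': 0.96}] [{'at': [168.5, 242.9], 'conf': 0.58}]
[489.1922 264.5933  94.    ]
strainer_mid [{'at': [299.0, 317.4], 'conf': 0.9}] [{'at': [175.8, 246.5], 'conf': 0.63}]
[484.0473 260.5524  36.    ]
[299.852  298.7044] [299.2789 319.2427]
175 ((482.7242431640625, 264.29486083984375), 18.904077529907227)
cur yaw 15.89 pos [483.6 265.5 332. ] slide [-0.0007 -0.0001  0.12  ] roll -0.01 j [ 0.8   0.33 -0.28  0.   -0.97  1.05]
(array([-0.0007, -0.0001,  0.12  ]), np.float64(-0.01140412900855381))
```

carry_out(slide=[[0,0,0.04],[0,0,0.08],[0,0,0.105],[0,0,0.119],[0,0,0.119],[0,0,0.119],[0,0,0.119],[0,0,0.119]], roll=[0,0,0,0,0,0,0,0], claw=[0.065,0.065,0.065,0.065,0,0,0,0])

```text
clock: 21.8
position: [483.8, 265.9, 213.3]
ee_rot: [0.99, 0.138, 0.001, -0.001]
contact_force: [-0.4, 0.5, 3.3]
gripper_width: 34.5
grasp_force: 59.8
```

carry_out(slide=[[0,0,-0.01],[0,0,-0.03],[0,0,-0.06],[0,0,-0.1],[0,0,-0.14],[0,0,-0.17],[0,0,-0.17]], roll=[0,0,0,0,0,0,0], claw=[0,0,0,0,0,0,0])

```text
clock: 22.68
position: [483.6, 265.7, 385.3]
ee_rot: [0.99, 0.138, 0.003, -0.002]
contact_force: [0.3, -0.6, -2.1]
gripper_width: 34.3
grasp_force: 59.9
```

```bash
python3 - <<'E'
from h import *
np.set_printoptions(precision=4,suppress=True)
p=get_image("side");s=read_state();print(s["position"],s["gripper_width"],s["grasp_force"],s["contact_force"],s["clock"])
t=np.array(s["position"]);print(place_of(p,"strainer_mid")[:1],project(p,(t[0],t[1],t[2]-212+36)))
# silhouette of strainer lower part below fingers
C=cloud(p);z0=t[2]-208
k=(np.hypot(C[...,0]-t[0],C[...,1]-t[1])<28)&(C[...,2]<z0+33)&(C[...,2]>z0-12);v,u=np.nonzero(k)
for r in np.unique(v):
    q=C[r,u[v==r]];print(r,len(q),q[:,0].min().round(1),q[:,0].max().round(1),q[:,1].max().round(1),np.median(q[:,2]).round(1))
print(go((448,-252,400),-10.8))
E
```

```text
[483.1446 265.4405 383.0479] 34.57983239627381 59.91495430469513 [-0.5982 -0.1166 -2.476 ] 22.725
[{'at': [300.2, 252.3], 'conf': 0.92}] [301.0251 253.9488]
257 2 496.9 499.1 276.4 205.7
258 4 466.0 499.2 279.1 205.1
259 7 466.0 498.8 282.1 203.0
260 19 466.0 501.5 283.3 205.0
261 20 465.8 501.5 284.5 202.5
262 20 465.7 501.2 284.0 200.6
263 20 465.8 501.1 285.3 198.5
264 20 465.6 501.2 283.3 195.5
265 20 465.6 501.1 284.3 193.4
266 20 465.6 501.0 284.3 191.1
267 17 467.1 498.6 284.3 188.9
268 18 467.0 498.7 285.4 186.8
269 17 467.0 496.3 284.7 184.5
270 16 468.7 496.4 284.0 182.4
271 13 470.3 492.4 284.1 180.7
272 8 475.6 488.6 283.7 177.4
cur yaw 15.88 pos [482.9 265.3 381.6] slide [-0.1752  0.488  -0.0182] roll 26.68 j [ 0.8   0.28 -0.21 -0.   -1.08  1.05]
(array([-0.1752,  0.488 , -0.0182]), np.float64(26.67869135047289))
```

```bash
python3 - <<'E'
from h import *
np.set_printoptions(precision=4,suppress=True)
print(go((421.2,-246.6,400),-10.8))
E
```

```text
cur yaw 15.88 pos [482.9 265.3 381.6] slide [-0.1995  0.4755 -0.0182] roll 26.68 j [ 0.8   0.28 -0.21 -0.   -1.08  1.05]
(array([-0.1995,  0.4755, -0.0182]), np.float64(26.67869135047289))
```

carry_out(slide=[[-0.01,0.024,-0.018],[-0.03,0.071,-0.018],[-0.05,0.119,-0.018],[-0.07,0.167,-0.018],[-0.09,0.215,-0.018],[-0.11,0.262,-0.018],[-0.13,0.31,-0.018],[-0.15,0.357,-0.018]], roll=[3,7,11,15,19,23,26.7,26.7], claw=[0,0,0,0,0,0,0,0])

```text
clock: 23.78
position: [436.2, -120.3, 398.6]
ee_rot: [0.996, -0.094, -0.002, 0.0]
contact_force: [0.4, 0.1, -0.6]
gripper_width: 34.5
grasp_force: 59.9
```

```bash
python3 - <<'E'
from h import *
np.set_printoptions(precision=4,suppress=True)
print(go((421.2,-246.6,400),-10.8))
E
```

```text
cur yaw -10.81 pos [ 436.2 -120.3  398.6] slide [ 0.009   0.1269 -0.0013] roll -0.01 j [ 0.09  0.09 -0.4  -0.   -1.08  1.29]
(array([ 0.009 ,  0.1269, -0.0013]), np.float64(-0.01256489489338719))
```

carry_out(slide=[[0.003,0.04,0],[0.006,0.09,0.02],[0.009,0.127,0.06],[0.009,0.127,0.1],[0.009,0.127,0.13],[0.009,0.127,0.148],[0.009,0.127,0.148]], roll=[0,0,0,0,0,0,0], claw=[0,0,0,0,0,0,0])

```text
clock: 24.65
position: [421.0, -245.0, 249.6]
ee_rot: [0.996, -0.094, -0.004, -0.001]
contact_force: [0.3, -0.4, -1.2]
gripper_width: 34.5
grasp_force: 60.2
```

```bash
python3 - <<'E'
from h import *
np.set_printoptions(precision=4,suppress=True)
p=get_image("side");t=get_image("top");s=read_state();print(s["position"],s["contact_force"])
print(go((421.2,-246.6,218.5),-10.8))
C=cloud(t);z=C[...,2];k=(np.hypot(C[...,0]-495,C[...,1]+260)<75)
for lo,hi,n in((45,56,"back"),(30,45,"clips"),(5,11,"base")):
    m=k&(z>lo)&(z<hi);q=C[m];print(n,m.sum(),np.median(q,0),cv2.minAreaRect(q[:,:2].astype(np.float32)))
# strainer foot in side
C=cloud(p);T=s["position"];zf=T[2]-208
m=(np.hypot(C[...,0]-T[0],C[...,1]-T[1])<26)&(C[...,2]<zf+30);print("strainer",m.sum(),np.nanmin(np.where(m,C[...,2],np.nan)),C[m][:,0].min(),C[m][:,0].max(),C[m][:,1].max())
save(p,"g8.png",(270,120,390,240),5)
E
```

```text
[ 422.1454 -245.1763  251.9158] [-0.1001 -0.8093 -1.4723]
cur yaw -10.78 pos [ 422.1 -245.2  251.9] slide [-0.0006  0.0016  0.0334] roll 0.02 j [-0.19  0.33 -0.52  0.   -0.72  1.58]
(array([-0.0006,  0.0016,  0.0334]), np.float64(0.020311266949107676))
back 57 [ 518.4048 -265.7587   50.8676] ((509.2532043457031, -264.0774230957031), (36.42209243774414, 29.395259857177734), 75.26714324951172)
clips 77 [ 505.9339 -264.5938   40.7019] ((499.86883544921875, -263.8970947265625), (42.59303665161133, 38.17218780517578), 74.24927520751953)
base 495 [ 518.1134 -262.2284    8.1092] ((525.0336303710938, -266.7816467285156), (147.8382568359375, 83.37322998046875), 79.17864227294922)
strainer 231 -1.6685416914456255 397.09734237988044 447.1331038299031 -219.8711682601354
```

View pics/g8.png

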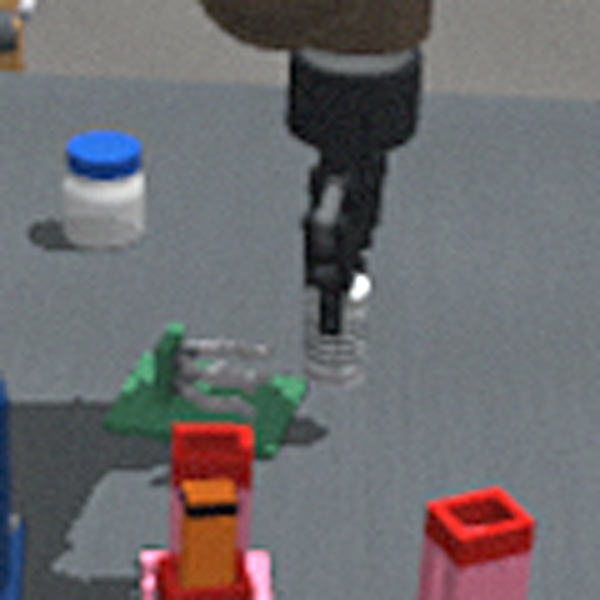

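The strainer is upright in front of the rack (crop (335,350)), lined up to within about 2 mm. I'll lower it and press in.

carry_out(slide=[[0,0.0016,0.015],[0,0.0016,0.028],[0,0.0016,0.0334],[0.01,0.0016,0.0334],[0.018,0.0016,0.0334],[0.018,0.0016,0.0334]], roll=[0,0,0,0,0,0], claw=[0,0,0,0,0,0])

```text
clock: 25.5
position: [440.7, -250.3, 219.2]
ee_rot: [0.996, -0.094, 0.001, 0.0]
contact_force: [0.1, 0.4, -1.2]
gripper_width: 34.3
grasp_force: 60.2
```

```bash
python3 - <<'E'
from h import *
np.set_printoptions(precision=4,suppress=True)
print(go((485,-258.8,218.0),-10.8),read_state()["contact_force"])
E
```

```text
cur yaw -10.77 pos [ 440.7 -250.3  219.2] slide [0.0451 0.0001 0.0013] roll 0.03 j [-0.2   0.41 -0.51  0.   -0.65  1.58]
(array([0.0451, 0.0001, 0.0013]), np.float64(0.029303458356025658)) [ 0.1034  0.3673 -1.1868]
```

carry_out(slide=[[0.008,0,0.001],[0.015,0,0.001],[0.021,0,0.001],[0.026,0,0.001],[0.03,0,0.001],[0.034,0,0.001],[0.038,0,0.001],[0.042,0,0.001]], roll=[0,0,0,0,0,0,0,0], claw=[0,0,0,0,0,0,0,0])

```text
clock: 26.5
position: [480.0, -257.9, 217.5]
ee_rot: [0.996, -0.094, -0.001, -0.0]
contact_force: [-1.3, 1.5, -2.4]
gripper_width: 34.7
grasp_force: 60.6
```

carry_out(slide=[[0.0015,0,0],[0.003,0,0],[0.003,0,0]], roll=[0,0,0], claw=[0,0,0])

```text
clock: 26.88
position: [484.7, -258.5, 218.1]
ee_rot: [0.996, -0.094, 0.001, 0.0]
contact_force: [2.2, 2.3, -1.2]
gripper_width: 34.2
grasp_force: 60.5
```

```bash
python3 - <<'E'
from h import *
np.set_printoptions(precision=3,suppress=True)
s=read_state();print(go((485,-258.8,218.0),-10.8),s["contact_force"],s["wrist_torque"])
E
```

```text
cur yaw -10.77 pos [ 484.7 -258.5  218.1] slide [0. 0. 0.] roll 0.03 j [-0.19  0.47 -0.41 -0.   -0.7   1.58]
(array([0., 0., 0.]), np.float64(0.03151201440761042)) [ 2.248  2.333 -1.155] [ 0.713 -0.809  0.04 ]
```

carry_out(slide=[[0.001,0,0],[0.0015,0,0],[0.0015,0,0]], roll=[0,0,0], claw=[0,0,0])

```text
clock: 27.25
position: [485.3, -258.8, 217.9]
ee_rot: [0.996, -0.094, 0.0, 0.0]
contact_force: [1.3, 2.6, -0.8]
gripper_width: 34.0
grasp_force: 60.5
```

carry_out(slide=[[0.001,-0.0005,0.0005],[0.0015,-0.0005,0.0005],[0.0015,-0.0005,0.0005]], roll=[0,0,0], claw=[0,0,0])

```text
clock: 27.62
position: [486.4, -258.7, 217.3]
ee_rot: [0.996, -0.094, -0.001, -0.0]
contact_force: [-0.6, 2.7, 1.3]
gripper_width: 34.3
grasp_force: 60.5
```

carry_out(slide=[[0,-0.0005,0.001],[0,-0.0005,0.001]], roll=[0,0], claw=[0,0])

```text
clock: 27.88
position: [486.5, -258.5, 217.3]
ee_rot: [0.996, -0.094, -0.001, 0.0]
contact_force: [-2.6, 1.5, 6.4]
gripper_width: 34.4
grasp_force: 61.3
```

```bash
python3 - <<'E'
from h import *
np.set_printoptions(precision=3,suppress=True)
p=get_image("side");t=get_image("top");s=read_state();print(s["position"],s["contact_force"],s["wrist_torque"])
C=cloud(p);m=(np.hypot(C[...,0]-486,C[...,1]+259)<30);v,u=np.nonzero(m)
for r in np.unique(v)[::2]:
    q=C[r,u[v==r]];print(r,len(q),q[:,0].min().round(1),q[:,0].max().round(1),np.median(q,0).round(1))
E
```

```text
[ 486.471 -258.492  217.283] [-2.486  1.851  7.495] [0.491 0.774 0.084]
71 7 485.2 501.2 [ 493.  -268.1  404.9]
73 9 489.4 511.0 [ 499.8 -248.5  404.7]
75 8 493.9 512.8 [ 503.1 -239.1  401.7]
77 2 496.1 504.0 [ 500.1 -235.3  397.6]
138 6 497.7 512.8 [ 505.1 -238.   225.6]
140 8 466.7 506.5 [ 490.4 -231.8  222.9]
142 3 477.5 485.9 [ 483.  -230.3  217.7]
148 1 499.5 499.5 [ 499.5 -232.5  197.6]
158 7 461.7 478.1 [ 470.4 -263.4  153.2]
160 8 461.3 504.7 [ 471.5 -258.1  149.2]
162 6 463.8 504.6 [ 470.7 -245.6  148.7]
164 7 463.7 504.3 [ 471.7 -240.6  144.4]
166 7 463.3 501.0 [ 471.3 -238.1  139.4]
168 9 463.1 503.5 [ 473.9 -237.4  131. ]
170 7 465.7 482.5 [ 473.6 -236.4  126.2]
172 5 468.6 481.0 [ 473.3 -277.3   99.5]
174 4 465.1 479.0 [ 469.2 -255.1  104. ]
176 3 471.1 478.7 [ 473.9 -273.4   87.4]
178 5 467.6 478.2 [ 473.7 -274.4   79.9]
180 3 470.3 475.1 [ 473.3 -272.4   74. ]
182 5 466.5 477.7 [ 472.6 -259.    74.5]
184 9 466.1 499.3 [ 477.5 -247.8   72.4]
186 12 468.6 512.8 [ 484.6 -236.6   72.3]
188 13 468.4 515.1 [ 491.8 -248.5   59.2]
190 15 465.6 514.8 [ 485.6 -246.9   53.1]
192 16 467.7 514.3 [ 490.  -246.1   45.3]
194 18 461.7 514.5 [ 486.8 -245.6   38.8]
196 14 472.7 513.8 [ 492.9 -243.1   32.9]
198 17 461.0 513.7 [ 488.3 -247.9   22.4]
200 19 457.3 513.2 [ 484.6 -241.4   19.7]
202 15 459.8 509.2 [ 487.6 -243.8   10.4]
204 9 471.4 496.1 [ 483.7 -233.1    9.7]
```

The foot is on the base plate and the clips have drawn the strainer in. I'm releasing it and rising straight up.

carry_out(slide=[[0,0,0],[0,0,0],[0,0,0],[0,0,-0.02],[0,0,-0.06],[0,0,-0.12],[0,0,-0.18],[0,0,-0.2]], roll=[0,0,0,0,0,0,0,0], claw=[0.06,0.06,0.06,0.06,0.06,0.06,0.06,0.06])

```text
clock: 28.98
position: [487.1, -258.4, 421.0]
ee_rot: [0.996, -0.094, 0.004, 0.001]
contact_force: [0.2, 1.1, -0.9]
gripper_width: 60.2
grasp_force: 0.0
```

carry_out(slide=[[-0.05,0.04,-0.01],[-0.06,0.09,-0.02],[-0.06,0.14,-0.02],[-0.06,0.18,-0.02],[-0.06,0.18,-0.02]], roll=[0,0,0,0,0], claw=[0.06,0.06,0.06,0.06,0.06])

```text
clock: 29.6
position: [393.5, -425.8, 435.3]
ee_rot: [0.995, -0.096, -0.001, -0.0]
contact_force: [0.0, 0.7, -0.3]
gripper_width: 59.7
grasp_force: 0.0
```

```bash
python3 - <<'E'
from h import *
np.set_printoptions(precision=2,suppress=True)
p=get_image("side");t=get_image("top")
C=cloud(t)
m=(np.hypot(C[...,0]-485,C[...,1]+259)<32)&(C[...,2]>66)&(C[...,2]<78);print("top disc",m.sum(),cv2.minEnclosingCircle(C[m][:,:2].astype(np.float32)),np.median(C[m],0))
m=(np.hypot(C[...,0]-519,C[...,1]+265)<28)&(C[...,2]>47)&(C[...,2]<54);print("back",m.sum(),np.median(C[m],0))
m=(np.hypot(C[...,0]-475,C[...,1]-52)<30)&(C[...,2]>140);print("hook",m.sum(),np.median(C[m],0))
C=cloud(p);m=(np.hypot(C[...,0]-485,C[...,1]+259)<32)&(C[...,2]>66)&(C[...,2]<78);print("side disc",m.sum(),cv2.minEnclosingCircle(C[m][:,:2].astype(np.float32)),np.median(C[m],0))
a=cv2.resize(p["img"][150:250,260:360],(400,400));b=cv2.resize(t["img"][200:300,330:430],(400,400))
cv2.imwrite("pics/g9.png",np.hstack([a,b])[:,:,::-1])
E
```

```text
top disc 147 ((484.2634582519531, -259.26190185546875), 18.45372772216797) [ 483.78 -258.97   72.86]
back 44 [ 518.41 -267.22   50.45]
hook 82 [474.86  50.83 148.35]
side disc 69 ((481.4548645019531, -258.1265563964844), 20.315595626831055) [ 485.18 -252.93   72.89]
```

View pics/g9.png

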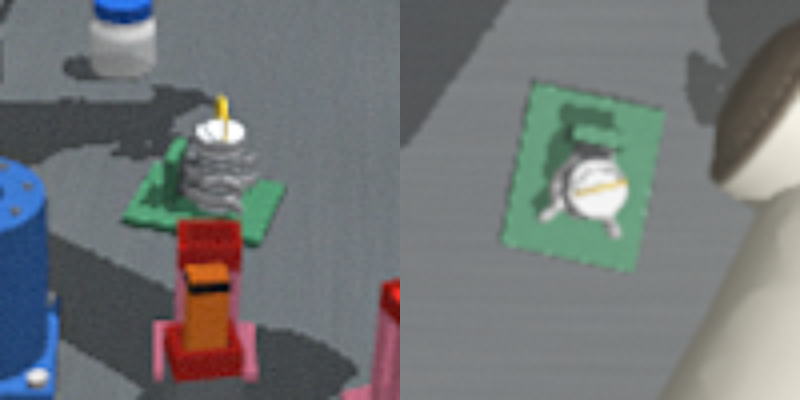

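The final pictures show the strainer upright inside both clips: disc centre (484.3,-259.3), which is 35 mm in front of the back plate, and top at 73 mm. The hook's top is at 148 mm, as it was at the start.

```bash
python3 -c "
from bench import *
print(job_done())"
```

```text
the job is handed in; nothing more can be done
None
```

The job is done and handed in: I drew the strainer out with the hook, stood it in the tray, reseated the hook in its holder, and pressed the strainer home in both rack clips, at about 30 s on the robot's clock.

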